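# Load a test carrier through a sprung gate and swing the magnifier over it

## Task

Slide the test carrier that waits on the rubber mat along the stage, through the pair of sprung gates, fully home against the end stop, so that the gates close behind it. Then swing the magnifier arm by its upright handle, without touching the lens, and leave the lens centred over the white test cassette in the carrier. Leave the other things on the bench where they are.

Things in the scene. Friction and masses are not known exactly. Their poses are not given: they have to be found in the camera images.
- carrier: Loose grey plastic carrier, about 120 g: body 64 (x) x 78 (y) x 18 mm high; a white test cassette (70 x 20 mm, 4 mm proud) is fixed across its front half; across its rear half stands a grip rib, 12 mm thick in x, 44 mm long in y, from 18 up to 60 mm high. Origin: centre of the underside; x points to its front, which enters the stage first; z up. Starts upright on the mat.
- carrier_grip (a point): Point inside the carrier's grip rib, 46 mm above the carrier's underside (14 mm below the rib's top), at x = -16 mm in the carrier's frame. Same axes as the carrier.
- cassette_center (a point): Centre of the top of the white test cassette on the carrier, at x = +16 mm, z = 22 mm in the carrier's frame.
- stage: Fixed open-topped stage: aluminium plate 200 x 120 x 6 mm (x -78 to +122 mm). The carrier slides on its top, 6 mm above the origin. Origin at worktop height, middle of the gate line; x points inward. In front of the gates (x < 0) it is a bare open apron; behind are 18 mm high walls (top at z = 24 mm), 106 mm apart, tapering from x = 47 mm to guides 83 mm apart from x = 68 mm on.
- stage_home (a point): Where the carrier's origin is when fully home: stage x = 84 mm, y = 0, z = 6 mm (on the plate); the carrier's front then meets the end stop, whose face is at stage x = 116 mm. Side play 2.5 mm each way. Same axes as the stage; the carrier's x must point along them.
- gate_left (a joint): Left (+y) sprung gate of the stage: grey plate 45 mm long, 4 mm thick, top 23 mm above the worktop, on an upright pin at stage x = 0, y = +48 mm. 0 = closed, grows to 1.62 rad as it swings inward (to stage +x). A light spring closes it (pushing the carrier through takes about 5 N). It sweeps 45 mm past the gate line, so it closes only when the carrier's rear edge is beyond that.
- gate_right (a joint): The mirror gate on the right, pin at stage x = 0, y = -48 mm; same values.
- magnifier: Fixed round white foot (84 mm across, 16 mm high) with a steel post of the bench magnifier, beside the stage, on its left or right. Origin: on the post's axis at worktop height. z up.
- mag_pivot (a point): Point on the upright turning axis of the magnifier arm, 102 mm above the worktop (the arm's hub reaches to 120 mm).
- mag_arm (a joint): Angle of the magnifier arm about its upright axis, rad, counter-clockwise from above; at 0 the arm points along the magnifier body's -x; range -2.4 to 2.4. Friction (0.2 N m, about 2 N at the handle) holds it wherever it is left.
- mag_handle (a point): Point in the upright handle of the arm: black round stem 16 mm in diameter standing on the arm 105 mm from the pivot axis, from 112 to 164 mm above the worktop; this point is 146 mm above the worktop. The arm under it is 14 mm wide, top at 107 mm.
- lens_center (a point): Centre of the round lens (86 mm across its white rim, 10 mm thick) at the end of the arm, 170 mm from the pivot axis on the same line as the handle, 102 mm above the worktop.
- mat: Fixed dark rubber bench mat, 140 x 140 x 4 mm, on the other side of the stage from the magnifier; origin at the centre of its underside. The carrier waits on it.
- timer: Bystander: loose bench timer 64 x 64 x 19 mm, origin centre of underside.
- slides_box: Bystander: loose carton 60 x 83 x 34 mm, origin centre of underside.
- lancet_box: Bystander: loose carton 47 x 71 x 60 mm, origin centre of underside.
Things that resemble listed ones, but are neither listed nor needed, are in the scene too. There is more than one size of the stage; the one meant has the size given above.

How it is judged:
By the outcome, as a careful person would: the job done as asked, in the order asked, and still so for the second after the job is handed in, with the robot touching nothing.
It also fails if it takes over 58 s, if anything falls off the work surface, if the arm or the gripper's body presses on something with over 40 N, if the wrist force passes 120 N, or if a joint passes its speed limit or range.

## Robot

A 6-joint arm with a two-finger parallel gripper is mounted at the origin on a cart in front of the work surface, level with it; the furniture and walls round the work are solid. World frame = base frame: x ahead of the robot, y to its left, z up, the work surface at z = 0. Lengths are in mm, angles in rad, forces in N, time in s.
With the tool pointing down it reaches from about 350 to 775 mm from the base axis. Payload 7.3 kg.
Tool frame: the origin (TCP) lies at the very end of the fingers, on their centre line; the grasp point (between the pads) lies 19 mm behind it; z points along the fingers, y is the line along which they close (so a half turn about z gives the same grasp; the last joint's range is limited). The gripper opens to 92 mm and grips with 3 to 60 N. Pads are 19 mm wide; open, the fingers measure 130 mm over their backs; the gripper's body (75 mm by 190 mm) begins 47 mm behind the grasp point.
Start: joints at [1.012, 0.342, 1.524, -0, 1.275, -0.146], TCP at [210.607, 480.929, 191.641] pointing down, gripper open.
Joint ranges: [-2.53, 2.53], [-0.77, 2.02], [0.04, 2.7], [-1, 4.14], [0.28, 2.66], [-3.11, 3.11]. Speed limits (rad/s): [2.57, 2.57, 3.14, 3.14, 3.14, 3.14].

## Interface

Orientations are given as [roll, pitch, yaw] about the fixed x, y, z axes, in that order (R = Rz(yaw) Ry(pitch) Rx(roll)).
In Python, from plant import * gives the robot as it stands.
- The arm moves only by the tool arm_command, never from a script. Its arguments are lists of equal length, an entry for each row: "gripper": the finger opening in mm, from 0 to 91.8; "dp": the shift along the tool's x, y, z in units of 25 mm (1.0 is 25 mm), a list of three; "twist": the turn about the tool's z in units of 5 degrees (1.0 is 5 degrees). A call has exactly 5 rows; each row shifts and turns the commanded pose from where the row before left it, along the tool's axes as they then stand; what a row does not reach is not made up. A row lasts 1/8 s, in which the tool goes at most 62.5 mm and 10.7 degrees, less where a joint would pass 70% of its speed; a pose out of reach is approached as far as the arm can. A call is refused whole if a number of a shift passes 1 or a number of a turn 1, either way. A call with a gripper value outside its range is refused whole. The fingers move at their own pace and stop on an object; the grip force is fixed at half the most. Time passes only in rows, so rows that do not move let the fingers close, or fill a call up. It gives the time, the measured TCP pose, the force, the opening and the grip force at its end, in the units of the state.
- get_obs(): the state, without advancing time (a new reading comes with each control period).
- capture(name): name is "scene" or "top"; returns the picture (384x512x3 uint8, red, green, blue); there is no depth.
- get_calibration(name): a dict with "mtx" (3x3 intrinsics, pixels), "dist_coeffs" ([k1, k2, p1, p2, k3] as OpenCV has them; the pictures are not rectified), "position" and "attitude" of the camera in the world. Camera axes: x right, y down, z forward; pixel columns grow to the right and rows downward; lengths in mm; the calibration is good to about 2 mm. A picture is of the moment at which its call begins. get_calibration takes no time and is no camera call.
- close_job(): hands the job in; it is judged then, once.
The state is a dict: "time": time; "joint_positions": joint angles; "dq": joint speeds; "tau": joint torques, N m; "tool_pos": TCP position; "tcp_rot": TCP orientation; "contact_force": force on the tool from outside, world axes, zero at the start; "moment": the same for the moment, N m; "grip_width": finger opening in mm; "finger_force": force on a finger pad.
Only numpy, scipy, OpenCV 4.12 (cv2) and the standard library are available. Lean on these libraries where they do the work, as an engineer would, in place of code of your own. Each camera call takes 0.05 s, during which the arm holds its last target. There are 200 camera calls.

## Working session

There is one attempt and no reset: what is moved stays moved. The work goes in short steps, Python scripts to look and compute and a tool call to move; the robot and the scene stay as the last step left them, time stands still between calls to the robot, and variables do not carry over. Pictures are saved under pics/ and viewed, at most 10 in all, crops included, and the job is handed in when it is done.

Besides the shell and the picture viewer there is one more tool, called after ">>>" as name(argument=value, ...), one argument or row to a line, values as JSON. arm_command: Moves the arm, as the interface text tells. Its arguments: {"type":"object","properties":{"gripper":{"type":"array"},"dp":{"type":"array"},"twist":{"type":"array"}},"required":["gripper","dp","twist"]}

```bash
mkdir -p pics; ls
python3 - <<'E'
from plant import *
import cv2
for n in("scene","top"):
    im=capture(n); cv2.imwrite(f"pics/{n}0.png",im[:,:,::-1]); print(n,get_calibration(n))
print(get_obs())
E
```

```text
pics
scene {'mtx': array([[373.83167512,   0.        , 256.48303746],
       [  0.        , 373.83167512, 189.50645984],
       [  0.        ,   0.        ,   1.        ]]), 'dist_coeffs': array([-0.09548733,  0.        ,  0.        ,  0.        ,  0.        ]), 'position': array([-254.11415466, -425.38479664, 1197.12054984]), 'attitude': array([-2.42839108, -0.00318932, -1.05474091])}
top {'mtx': array([[437.76839673,   0.        , 262.23808453],
       [  0.        , 437.76839673, 181.82931988],
       [  0.        ,   0.        ,   1.        ]]), 'dist_coeffs': array([-0.04773484,  0.        ,  0.        ,  0.        ,  0.        ]), 'position': array([ 418.61529218,   35.24921389, 1580.45366993]), 'attitude': array([-3.07540604, -0.01073923, -1.59352048])}
{'time': 0.1, 'joint_positions': array([ 1.01199670e+00,  3.42624023e-01,  1.52492613e+00,  2.25595547e-05,
        1.27539246e+00, -1.46023313e-01]), 'dq': array([-0.00129358,  0.0002234 , -0.00180679,  0.0021212 ,  0.00432326,
       -0.00250448]), 'tau': array([ 1.43978134e-03, -4.32006454e+01, -2.44693547e+01,  7.19248247e-02,
        5.26119035e-02, -8.84690721e-07]), 'tool_pos': array([210.37038524, 480.56207387, 191.02793635]), 'tcp_rot': array([-3.14026020e+00, -2.17768988e-04,  2.72880961e+00]), 'contact_force': array([-0.08300538,  0.47815395, -1.13882065]), 'moment': array([ 0.08572456,  0.03596167, -0.02813534]), 'finger_force': 0.0, 'grip_width': 91.6937330253341}
```

View pics/scene0.png

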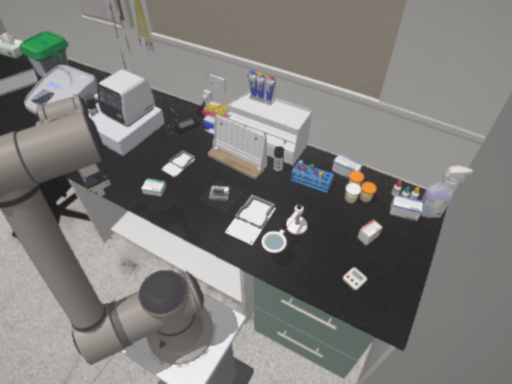

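View pics/top0.png

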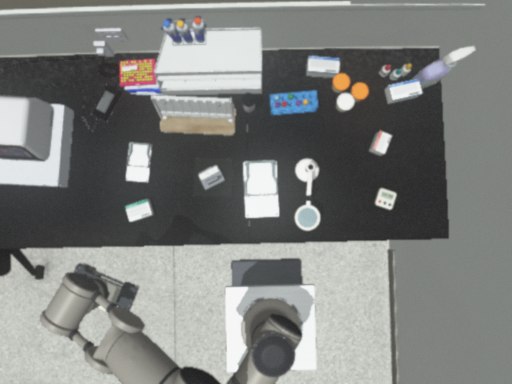

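Top view: the stage could be (261,189), about 33x58 px or 120x207 mm, or (139,162), which is smaller. The carrier could be the grey block with a rib at (211,177) on the dark mat, or the box at (138,210). The magnifier foot is at (307,170) and its lens at (307,217). I choose the stage at (261,189) and the carrier at (211,177), and will check both in a close crop.

```bash
cat > h.py <<'E'
from plant import *
import cv2, numpy as np
from scipy.spatial.transform import Rotation as R
def ray(n,uv):
    c=get_calibration(n)
    p=cv2.undistortPoints(np.array(uv,float).reshape(-1,1,2),c["mtx"],c["dist_coeffs"])[:,0]
    d=np.c_[p,np.ones(len(p))]@R.from_euler("xyz",c["attitude"]).as_matrix().T
    return np.array(c["position"]),d
def onz(n,uv,z):
    o,d=ray(n,uv); return o+d*((z-o[2])/d[:,2])[:,None]
def proj(n,P):
    c=get_calibration(n); Rm=R.from_euler("xyz",c["attitude"]).as_matrix().T
    return cv2.projectPoints(np.array(P,float).reshape(-1,1,3),Rm,-Rm@np.array(c["position"]),c["mtx"],c["dist_coeffs"])[0][:,0]
E
python3 - <<'E'
from h import *
im=cv2.imread("pics/top0.png")[145:235,185:325]
im=cv2.resize(im,None,fx=5.7,fy=5.7,interpolation=cv2.INTER_CUBIC)
im=(255*(im/255.)**0.6).astype('uint8'); cv2.imwrite("pics/c1.png",im)
s=cv2.imread("pics/scene0.png")[170:260,195:325]
s=cv2.resize(s,None,fx=6,fy=6,interpolation=cv2.INTER_CUBIC)
cv2.imwrite("pics/c2.png",(255*(s/255.)**0.6).astype('uint8'))
E
```

```text
(no output)
```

View pics/c1.png

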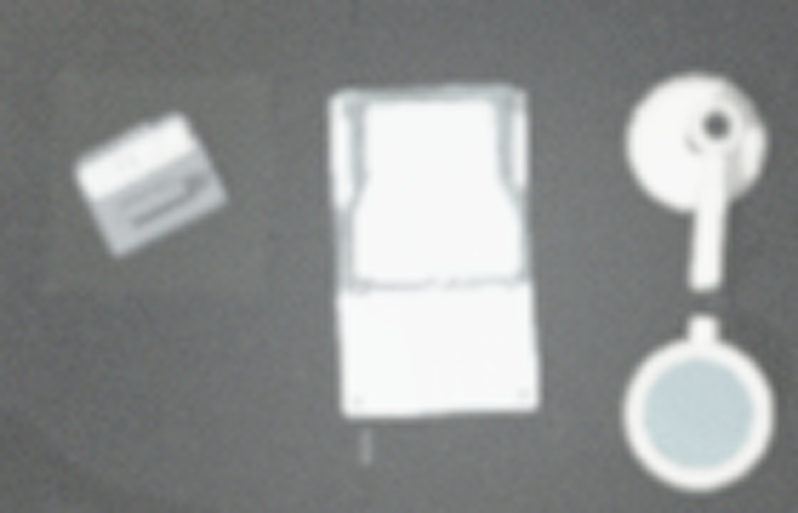

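View pics/c2.png

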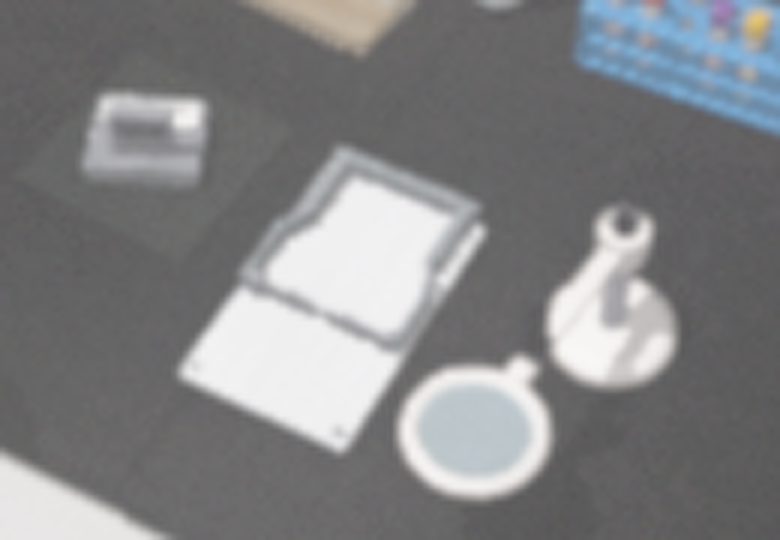

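Crop c1 (top) confirms both choices. The carrier has its white cassette at the upper left (front) and its rib from (133,217) to (205,185). The large stage has its apron corners at (343,415) and (540,410) and its gates at y≈285. The magnifier pivot is at (714,125), the black handle at (705,302) and the lens at (699,413). Crop c2 (scene) agrees.

```bash
cat >> h.py <<'E'
def up(x,y,k=5.7,o=(185,145)): return [(x+.5)/k-.5+o[0],(y+.5)/k-.5+o[1]]
def rect(n,im,lo,hi,box,z):
    g=im.max(2); m=np.zeros_like(g); x0,y0,x1,y1=box
    m[y0:y1,x0:x1]=cv2.inRange(g,lo,hi)[y0:y1,x0:x1]
    cs=cv2.findContours(m,cv2.RETR_EXTERNAL,cv2.CHAIN_APPROX_NONE)[0]
    c=max(cs,key=cv2.contourArea)[:,0]
    w=onz(n,c,z)[:,:2].astype(np.float32); return cv2.minAreaRect(w)
E
python3 - <<'E'
from h import *
im=cv2.imread("pics/top0.png")
print("stage",rect("top",im,110,255,(238,150,285,225),6))
print("apron",rect("top",im,110,255,(238,198,285,225),6))
print("carrier",rect("top",im,80,255,(190,155,232,200),18))
print("rib",onz("top",[up(133,217),up(205,185)],60))
print("stage cor",onz("top",[up(343,415),up(540,409),up(330,92),up(527,88)],6))
print("gate pins",onz("top",[up(360,286),up(520,279)],23))
print("lens",onz("top",[up(699,413)],102),"piv",onz("top",[up(714,125)],118),"handle",onz("top",[up(705,302)],164),"foot",onz("top",[up(696,144)],12))
k=6;o=(195,170)
print("scene: lens",onz("scene",[up(475,431,k,o)],102),"piv",onz("scene",[up(626,222,k,o)],120),"cor",onz("scene",[up(180,377,k,o),up(343,453,k,o)],6),"rib",onz("scene",[up(110,112,k,o),up(172,118,k,o)],60))
E
```

```text
stage ((497.709716796875, 23.049999237060547), (208.8660125732422, 128.39718627929688), 1.494316577911377)
apron ((428.55914306640625, 22.54736328125), (129.4196014404297, 71.71334075927734), 88.7188720703125)
carrier ((544.2799072265625, 200.43563842773438), (74.00608825683594, 84.66980743408203), 25.493839263916016)
rib [[520.2761084  205.60641157  60.        ]
 [538.89227138 161.35581211  60.        ]]
stage cor [[396.19342272  81.51630319   6.        ]
 [397.1239515  -42.51381937   6.        ]
 [600.57516027  85.64313018   6.        ]
 [600.43867011 -39.38884552   6.        ]]
gate pins [[476.47748583  68.78123758  23.        ]
 [478.6200632  -31.20933871  23.        ]]
lens [[ 393.87100351 -131.85577475  102.        ]] piv [[ 563.230482 -143.875214  118.      ]] handle [[ 457.74319075 -130.08834183  164.        ]] foot [[ 561.8935466  -145.09053214   12.        ]]
scene: lens [[ 394.43518131 -130.24547476  102.        ]] piv [[ 563.20887961 -144.7754602   120.        ]] cor [[393.90010921  78.65722023   6.        ]
 [396.19931207 -40.45477055   6.        ]] rib [[521.92688212 212.93984063  60.        ]
 [538.14885999 173.75623284  60.        ]]
```

The estimates are: stage gate line at about (476, 21.5) with yaw about 1.2°, and carrier rib at about (530, 194) with yaw about 24°. Pivot is (563, -144). Moving above the carrier now.

>>> arm_command(
  gripper=[70, 70, 70, 70, 70],
  dp=[
    [-0.82, -0.27, 0],
    [-0.82, -0.27, 0],
    [-0.82, -0.27, 0],
    [-0.82, -0.27, 0],
    [-0.82, -0.27, 0],
  ],
  twist=[0, 0, 0, 0, 0],
)

```text
time: 0.72
tool_pos: [291.2, 408.2, 191.3]
tcp_rot: [-3.141, -0.0, 2.729]
contact_force: [0.8, -0.0, 0.8]
grip_width: 69.8
finger_force: 0.0
```

>>> arm_command(
  gripper=[70, 70, 70, 70, 70],
  dp=[
    [-0.82, -0.27, 0],
    [-0.82, -0.27, 0],
    [-0.82, -0.27, 0],
    [-0.82, -0.27, 0],
    [-0.82, -0.27, 0],
  ],
  twist=[0, 0, 0, 0, 0],
)

```text
time: 1.35
tool_pos: [371.6, 336.2, 191.3]
tcp_rot: [-3.141, -0.0, 2.729]
contact_force: [0.6, 0.2, -0.5]
grip_width: 70.0
finger_force: 0.0
```

>>> arm_command(
  gripper=[70, 70, 70, 70, 70],
  dp=[
    [-0.82, -0.27, 0],
    [-0.82, -0.27, 0],
    [-0.82, -0.27, 0],
    [-0.82, -0.27, 0],
    [-0.82, -0.27, 0],
  ],
  twist=[0, 0, 0, 0, 0],
)

```text
time: 1.98
tool_pos: [451.9, 264.2, 191.2]
tcp_rot: [-3.141, -0.001, 2.729]
contact_force: [0.4, -0.3, 0.9]
grip_width: 70.0
finger_force: 0.0
```

>>> arm_command(
  gripper=[70, 70, 70, 70, 70],
  dp=[
    [-0.8, -0.27, 0],
    [-0.8, -0.27, 0],
    [-0.8, -0.27, 0],
    [-0.8, -0.27, 0],
    [-0.8, -0.27, 0],
  ],
  twist=[0, 0, 0, 0, 0],
)

```text
time: 2.6
tool_pos: [530.7, 192.8, 191.6]
tcp_rot: [3.142, -0.0, 2.729]
contact_force: [-0.7, 0.1, 0.5]
grip_width: 69.9
finger_force: 0.0
```

>>> arm_command(
  gripper=[70, 70, 70, 70, 70],
  dp=[
    [0, 0, 0.4],
    [0, 0, 0.4],
    [0, 0, 0.4],
    [0, 0, 0.4],
    [0, 0, 0.4],
  ],
  twist=[0.85, 0.85, 0.85, 0.85, 0.85],
)

```text
time: 3.22
tool_pos: [530.3, 193.3, 141.3]
tcp_rot: [3.141, -0.0, 2.355]
contact_force: [-0.0, -0.7, 0.9]
grip_width: 69.9
finger_force: 0.0
```

>>> arm_command(
  gripper=[70, 70, 70, 70, 70],
  dp=[
    [0, 0, 0.4],
    [0, 0, 0.4],
    [0, 0, 0.4],
    [0, 0, 0],
    [0, 0, 0],
  ],
  twist=[0.85, 0.85, 0.85, 0.85, 0.85],
)

```text
time: 3.85
tool_pos: [530.3, 193.3, 111.4]
tcp_rot: [-3.141, -0.0, 1.985]
contact_force: [0.5, -0.0, -0.1]
grip_width: 70.0
finger_force: 0.0
```

>>> arm_command(
  gripper=[70, 70, 70, 70, 70],
  dp=[
    [0, 0, 0.64],
    [0, 0, 0.64],
    [0, 0, 0.64],
    [0, 0, 0.64],
    [0, 0, 0.6],
  ],
  twist=[0, 0, 0, 0, 0],
)

```text
time: 4.47
tool_pos: [529.5, 193.8, 31.3]
tcp_rot: [-3.141, -0.0, 1.987]
contact_force: [-0.3, -0.0, -0.4]
grip_width: 70.1
finger_force: 0.0
```

Run:
```python
from h import *
o=get_obs(); print(o["tool_pos"],o["contact_force"])
s=capture("scene")[150:230,170:270,::-1]
a=cv2.resize(s,None,fx=5,fy=5,interpolation=cv2.INTER_CUBIC)
cv2.imwrite("pics/d1.png",(255*(a/255.)**0.6).astype('uint8'))
```

```text
[529.50732469 193.75587425  31.27422137] [-0.29498491 -0.03894166 -0.37595718]
```

View pics/d1.png

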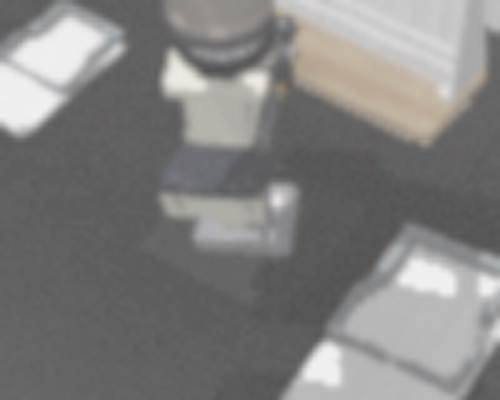

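The gripper straddles the rib, with the carrier body visible at (245,230) and no contact force. Closing now, then lifting.

>>> arm_command(
  gripper=[5, 5, 5, 5, 5],
  dp=[
    [0, 0, 0],
    [0, 0, 0],
    [0, 0, 0],
    [0, 0, 0],
    [0, 0, 0],
  ],
  twist=[0, 0, 0, 0, 0],
)

```text
time: 5.15
tool_pos: [529.8, 193.8, 32.9]
tcp_rot: [3.141, 0.0, 1.987]
contact_force: [-0.7, 0.0, 0.1]
grip_width: 24.6
finger_force: 0.0
```

>>> arm_command(
  gripper=[5, 5, 5, 5, 5],
  dp=[
    [0, 0, 0],
    [0, 0, 0],
    [0, 0, 0],
    [0, 0, 0],
    [0, 0, 0],
  ],
  twist=[0, 0, 0, 0, 0],
)

```text
time: 5.78
tool_pos: [529.7, 193.8, 32.6]
tcp_rot: [3.142, -0.0, 1.987]
contact_force: [0.5, -0.3, 0.7]
grip_width: 5.2
finger_force: 0.0
```

The fingers closed on nothing. Checking why with an overlay.

Run:
```python
from h import *
c,s=np.cos(np.deg2rad(24)),np.sin(np.deg2rad(24))
def W(x,y,z): return [530+16*c+x*c-y*s,194+16*s+x*s+y*c,z]
box=[W(x,y,22) for x,y in((-32,-39),(32,-39),(32,39),(-32,39))]
rib=[W(x,y,64) for x,y in((-22,-22),(-10,-22),(-10,22),(-22,22))]
out=[]
for n,b in(("scene",(190,160)),("top",(185,150))):
  for im in (cv2.imread(f"pics/{n}0.png"),np.ascontiguousarray(capture(n)[:,:,::-1])):
    k=7;a=cv2.resize(im[b[1]:b[1]+42,b[0]:b[0]+55],None,fx=k,fy=k,interpolation=cv2.INTER_CUBIC)
    for P,col in((box,(0,255,0)),(rib,(0,0,255)),([[530,194,33],[530,194,80]],(255,0,255))):
        q=((proj(n,P)-b+.5)*k).astype(np.int32); cv2.polylines(a,[q],True,col,1)
    out.append(a)
cv2.imwrite("pics/e.png",np.vstack([np.hstack(out[:2]),np.hstack(out[2:])]))
```

```text
(no output)
```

View pics/e.png

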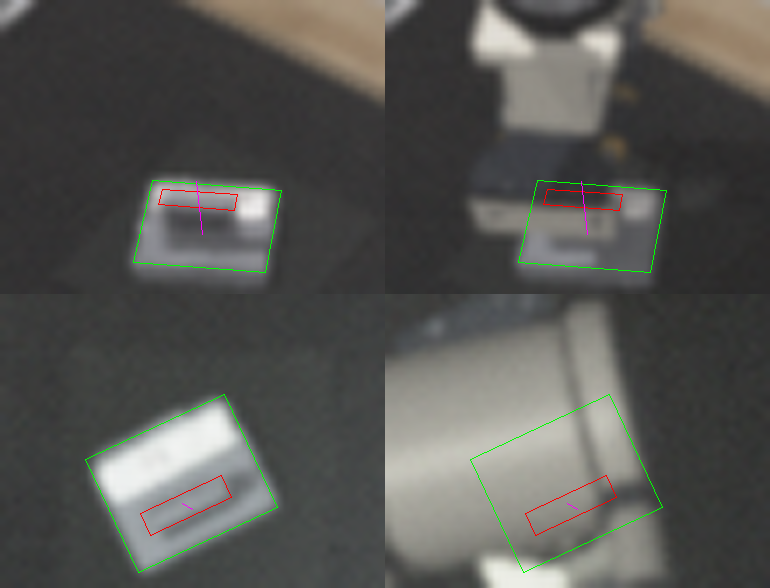

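Run:
```python
from h import *
o=get_obs(); print(o["tool_pos"],o["tcp_rot"],o["joint_positions"],o["grip_width"],o["finger_force"])
Rm=R.from_euler("xyz",o["tcp_rot"]).as_matrix()
def T(p): return o["tool_pos"]+Rm@np.array(p,float)
b=np.array((190,160))
for nm,P in (("near end low",[T((x,-95,-66)) for x in(-37,37)]),("near end +30",[T((x,-95,-96)) for x in(-37,37)]),("swap",[T((x,-37,-66)) for x in(-95,95)]),("tip",[T((x,-10,z)) for x in(-9,9) for z in (0,-40)])):
    print(nm,((proj("scene",P)-b+.5)*7+[385,0]).round())
```

```text
[529.72526526 193.78833931  32.61062922] [ 3.14155295e+00 -5.20482867e-05  1.98705343e+00] [ 2.14803698e-01  5.82152032e-01  1.61405444e+00  7.27016226e-05
  9.45357694e-01 -2.01495969e-01] 4.913165516525464 0.0
near end low [[617. 295.]
 [482. 284.]]
near end +30 [[613. 260.]
 [477. 249.]]
swap [[737. 223.]
 [400. 196.]]
tip [[600. 250.]
 [595. 205.]
 [569. 247.]
 [564. 202.]]
```

>>> arm_command(
  gripper=[70, 70, 70, 70, 70],
  dp=[
    [0, 0, 0],
    [0, 0, 0],
    [0, 0, 0],
    [0, 0, -0.5],
    [0, 0, -0.9],
  ],
  twist=[0, 0, 0, 0, 0],
)

```text
time: 6.5
tool_pos: [529.3, 193.7, 68.1]
tcp_rot: [-3.14, -0.0, 1.987]
contact_force: [0.2, 0.2, -0.1]
grip_width: 50.4
finger_force: 0.0
```

>>> arm_command(
  gripper=[70, 70, 70, 70, 70],
  dp=[
    [0, 0, -0.9],
    [0, 0, -0.9],
    [0, 0, 0],
    [0, 0, 0],
    [0, 0, 0],
  ],
  twist=[1, 1, 1, 1, 1],
)

```text
time: 7.12
tool_pos: [529.9, 193.9, 113.7]
tcp_rot: [3.14, -0.0, 1.548]
contact_force: [-0.7, 0.1, -1.1]
grip_width: 70.0
finger_force: 0.0
```

>>> arm_command(
  gripper=[70, 70, 70, 70, 70],
  dp=[
    [0, 0, 0],
    [0, 0, 0],
    [0, 0, 0],
    [0, 0, 0],
    [0, 0, 0],
  ],
  twist=[1, 1, 1, 1, 1],
)

```text
time: 7.75
tool_pos: [529.9, 193.9, 113.6]
tcp_rot: [3.141, -0.001, 1.112]
contact_force: [-0.8, 0.6, -0.1]
grip_width: 70.0
finger_force: 0.0
```

Run:
```python
from h import *
o=get_obs(); print(o["tool_pos"],o["tcp_rot"],o["grip_width"])
Rm=R.from_euler("xyz",o["tcp_rot"]).as_matrix()
def T(p): return o["tool_pos"]+Rm@np.array(p,float)
im=np.ascontiguousarray(capture("scene")[:,:,::-1]); b=np.array((170,120));k=7
cv2.imwrite("pics/raw_f.png",im)
a=cv2.resize(im[120:205,170:280],None,fx=k,fy=k,interpolation=cv2.INTER_CUBIC)
a=(255*(a/255.)**0.7).astype('uint8')
for y in(-35,35):
    P=[T((0,y,0)),T((0,y,-66))]
    cv2.polylines(a,[((proj("scene",P)-b+.5)*k).astype(np.int32)],False,(0,0,255),1)
cv2.imwrite("pics/f.png",a)
```

```text
[529.91780522 193.86999429 113.60607883] [ 3.14083034e+00 -7.00832453e-04  1.11153310e+00] 69.95739933718517
```

View pics/f.png

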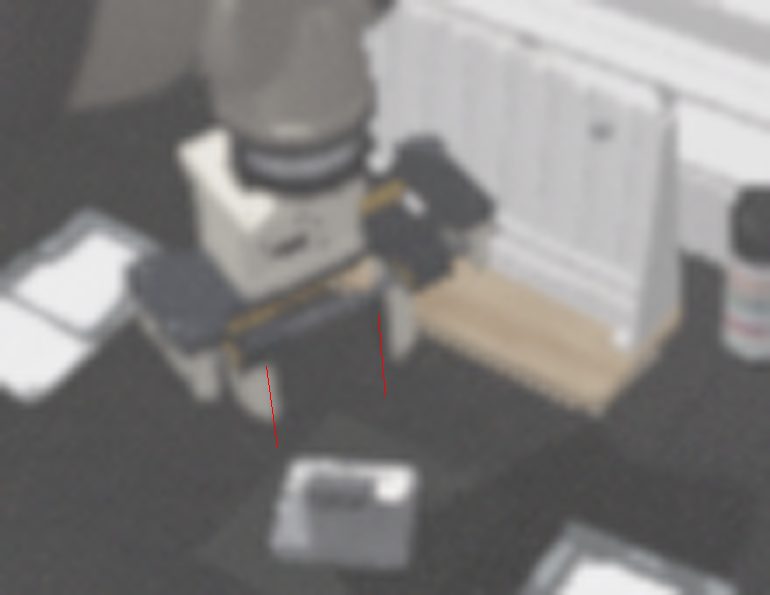

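The fingertips appear about (280,415) and (392,360), while the readings predict about (277,447) and (385,397). The real tip is therefore about 28-30 mm higher than the reported z, so the fingers closed just above the rib (top of rib 64 mm). I'll correct for this by going about 28 mm lower in the readings, in steps with force checks.

>>> arm_command(
  gripper=[70, 70, 70, 70, 70],
  dp=[
    [0, 0, 0],
    [0, 0, 0],
    [0, 0, 0],
    [0, 0, 0],
    [0, 0, 0],
  ],
  twist=[-1, -1, -1, -1, -1],
)

```text
time: 8.43
tool_pos: [529.9, 193.8, 113.4]
tcp_rot: [3.141, -0.0, 1.555]
contact_force: [0.3, -0.3, -0.3]
grip_width: 69.7
finger_force: 0.0
```

>>> arm_command(
  gripper=[70, 70, 70, 70, 70],
  dp=[
    [0, 0, 0.6],
    [0, 0, 0.6],
    [0, 0, 0.6],
    [0, 0, 0.6],
    [0, 0, 0.6],
  ],
  twist=[-1, -1, -1, -1, -1],
)

```text
time: 9.05
tool_pos: [530.1, 193.9, 38.0]
tcp_rot: [3.141, 0.0, 1.991]
contact_force: [0.2, 0.5, -0.1]
grip_width: 69.4
finger_force: 0.0
```

>>> arm_command(
  gripper=[70, 70, 70, 70, 70],
  dp=[
    [0, 0, 0.25],
    [0, 0, 0.25],
    [0, 0, 0.25],
    [0, 0, 0.2],
    [0, 0, 0.2],
  ],
  twist=[0, 0, 0, 0, 0],
)

```text
time: 9.68
tool_pos: [529.8, 193.8, 8.7]
tcp_rot: [3.141, 0.0, 1.987]
contact_force: [-0.3, 0.2, 0.2]
grip_width: 69.8
finger_force: 0.0
```

>>> arm_command(
  gripper=[5, 5, 5, 5, 5],
  dp=[
    [0, 0, 0],
    [0, 0, 0],
    [0, 0, 0],
    [0, 0, 0],
    [0, 0, 0],
  ],
  twist=[0, 0, 0, 0, 0],
)

```text
time: 10.3
tool_pos: [529.8, 193.8, 9.0]
tcp_rot: [3.141, -0.0, 1.987]
contact_force: [-0.5, -0.7, -0.2]
grip_width: 24.7
finger_force: 0.0
```

>>> arm_command(
  gripper=[5, 5, 5, 5, 5],
  dp=[
    [0, 0, 0],
    [0, 0, 0],
    [0, 0, 0],
    [0, 0, 0],
    [0, 0, 0],
  ],
  twist=[0, 0, 0, 0, 0],
)

```text
time: 10.92
tool_pos: [529.7, 193.8, 8.8]
tcp_rot: [3.142, -0.0, 1.987]
contact_force: [0.9, -0.1, -0.6]
grip_width: 11.3
finger_force: 29.9
```

>>> arm_command(
  gripper=[5, 5, 5, 5, 5],
  dp=[
    [0, 0, -0.3],
    [0, 0, -0.4],
    [0, 0, -0.5],
    [0, 0, -0.4],
    [0, 0, 0],
  ],
  twist=[0, 0, 0, 0, 0],
)

```text
time: 11.55
tool_pos: [530.5, 194.0, 50.2]
tcp_rot: [3.139, 0.0, 1.987]
contact_force: [-0.6, 0.2, -1.6]
grip_width: 11.7
finger_force: 29.9
```

>>> arm_command(
  gripper=[5, 5, 5, 5, 5],
  dp=[
    [-0.45, -0.69, 0],
    [-0.45, -0.69, 0],
    [-0.45, -0.69, 0],
    [-0.45, -0.69, 0],
    [-0.45, -0.69, 0],
  ],
  twist=[0, 0, 0, 0, 0],
)

```text
time: 12.18
tool_pos: [472.9, 106.9, 48.6]
tcp_rot: [-3.141, -0.0, 1.987]
contact_force: [-0.2, 0.1, -0.6]
grip_width: 11.9
finger_force: 29.9
```

>>> arm_command(
  gripper=[5, 5, 5, 5, 5],
  dp=[
    [-0.45, -0.69, 0],
    [-0.45, -0.69, 0],
    [-0.45, -0.69, 0],
    [-0.45, -0.69, 0],
    [-0.45, -0.69, 0],
  ],
  twist=[0, 0, 0, 0, 0],
)

```text
time: 12.8
tool_pos: [416.8, 20.4, 48.8]
tcp_rot: [3.142, -0.0, 1.987]
contact_force: [-0.7, -0.1, -1.5]
grip_width: 11.8
finger_force: 29.9
```

>>> arm_command(
  gripper=[5, 5, 5, 5, 5],
  dp=[
    [0, 0, 0.2],
    [0, 0, 0.2],
    [0, 0, 0.2],
    [0, 0, 0.2],
    [0, 0, 0],
  ],
  twist=[0.9, 0.9, 0.9, 0.9, 0.93],
)

```text
time: 13.42
tool_pos: [416.9, 20.9, 28.5]
tcp_rot: [-3.141, -0.0, 1.589]
contact_force: [0.8, 0.3, -1.3]
grip_width: 11.7
finger_force: 29.9
```

Run:
```python
from h import *
o=get_obs(); print(o["tool_pos"],o["tcp_rot"],o["grip_width"])
def crop(n,x,y,w,h,k):
    im=capture(n)[:,:,::-1][y:y+h,x:x+w]; cv2.imwrite(f"pics/g_{n}.png",capture(n)[:,:,::-1])
    return (255*(cv2.resize(im,None,fx=k,fy=k,interpolation=cv2.INTER_CUBIC)/255.)**0.7).astype('uint8')
cv2.imwrite("pics/g.png",np.hstack([crop("scene",205,175,80,80,5),crop("top",225,145,80,80,5)]))
```

```text
[416.93332392  20.93516125  28.52002399] [-3.14083130e+00 -2.19153638e-04  1.58891808e+00] 11.663761921022115
```

View pics/g.png

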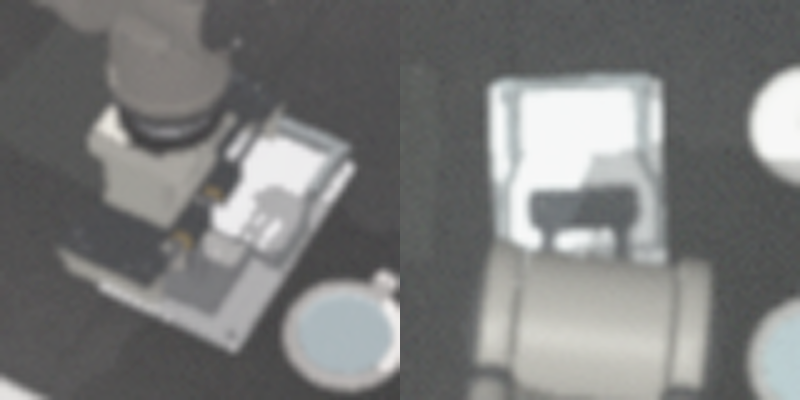

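>>> arm_command(
  gripper=[5, 5, 5, 5, 5],
  dp=[
    [0, 0, 0.2],
    [0, 0, 0.2],
    [0, 0, 0.15],
    [0, 0, 0],
    [0, 0, 0],
  ],
  twist=[0, 0, 0, 0, 0],
)

```text
time: 14.25
tool_pos: [417.5, 21.2, 15.1]
tcp_rot: [3.142, -0.0, 1.592]
contact_force: [0.0, -0.0, -1.5]
grip_width: 11.8
finger_force: 29.9
```

>>> arm_command(
  gripper=[5, 5, 5, 5, 5],
  dp=[
    [0, 0, 0.05],
    [0, 0, 0.05],
    [0, 0, 0.03],
    [0, 0, 0],
    [0, 0, 0],
  ],
  twist=[0, 0, 0, 0, 0],
)

```text
time: 14.88
tool_pos: [417.4, 21.2, 11.9]
tcp_rot: [3.142, -0.0, 1.592]
contact_force: [1.3, 0.6, -1.5]
grip_width: 11.8
finger_force: 29.9
```

>>> arm_command(
  gripper=[5, 5, 5, 5, 5],
  dp=[
    [0, 0, 0.03],
    [0, 0, 0.02],
    [0, 0, 0],
    [0, 0, 0],
    [0, 0, 0],
  ],
  twist=[0, 0, 0, 0, 0],
)

```text
time: 15.5
tool_pos: [417.6, 21.2, 10.8]
tcp_rot: [3.141, -0.0, 1.592]
contact_force: [-0.7, 0.1, 3.7]
grip_width: 12.1
finger_force: 30.0
```

Run:
```python
from h import *
o=get_obs(); print(o["tool_pos"],o["contact_force"],o["moment"])
im=np.ascontiguousarray(capture("scene")[:,:,::-1]); b=np.array((215,190));k=10
a=cv2.resize(im[190:250,215:280],None,fx=k,fy=k,interpolation=cv2.INTER_CUBIC)
a=(255*(a/255.)**1.0).astype('uint8')
t=np.deg2rad(1.2);c,s=np.cos(t),np.sin(t)
def poly(P,col): cv2.polylines(a,[((proj("scene",P)-b+.5)*k).astype(np.int32)],True,col,1)
S=lambda x,y,z:[476+x*c-y*s,21.5+x*s+y*c,z]
C=lambda x,y,z:[417.4+16+x*c-y*s,21.2+.3+x*s+y*c,z+6]
poly([S(x,y,6) for x,y in((-78,-60),(122,-60),(122,60),(-78,60))],(0,255,0))
poly([C(x,y,18) for x,y in((-32,-39),(32,-39),(32,39),(-32,39))],(0,0,255))
poly([C(x,y,22) for x,y in((6,-35),(26,-35),(26,35),(6,35))],(255,0,0))
cv2.imwrite("pics/k.png",a)
```

```text
[417.56006572  21.1700127   10.77106404] [-0.71603559  0.1187004   3.70119849] [-0.01612368  0.29191081 -0.00563107]
```

View pics/k.png

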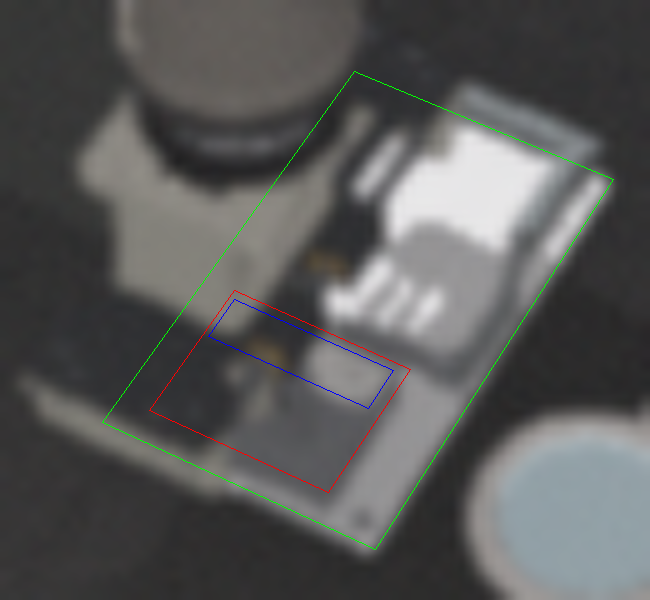

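The carrier is on the apron (vertical force now +3.7 N), and the overlay outline agrees with its visible right side near (350,370). The z bias is constant. Sliding it in.

>>> arm_command(
  gripper=[5, 5, 5, 5, 5],
  dp=[
    [0, 0.2, -0.01],
    [0, 0.3, 0],
    [0, 0.4, 0],
    [0, 0.4, 0],
    [0, 0.3, 0],
  ],
  twist=[0, 0, 0, 0, 0],
)

```text
time: 16.18
tool_pos: [455.4, 22.2, 10.8]
tcp_rot: [-3.137, -0.0, 1.592]
contact_force: [-8.5, -0.3, 11.1]
grip_width: 11.6
finger_force: 30.0
```

>>> arm_command(
  gripper=[5, 5, 5, 5, 5],
  dp=[
    [0, 0.3, 0],
    [0, 0.3, 0],
    [0, 0.3, 0],
    [0, 0.3, 0],
    [0, 0.2, 0],
  ],
  twist=[0, 0, 0, 0, 0],
)

```text
time: 16.8
tool_pos: [491.3, 22.8, 10.8]
tcp_rot: [-3.139, -0.0, 1.592]
contact_force: [-6.7, -0.4, 8.7]
grip_width: 12.1
finger_force: 29.9
```

>>> arm_command(
  gripper=[5, 5, 5, 5, 5],
  dp=[
    [0, 0.15, 0],
    [0, 0.15, 0],
    [0, 0.15, 0],
    [0, 0.1, 0],
    [0, 0.05, 0],
  ],
  twist=[0, 0, 0, 0, 0],
)

```text
time: 17.42
tool_pos: [506.1, 23.1, 10.8]
tcp_rot: [-3.139, -0.0, 1.592]
contact_force: [-6.6, 0.0, 8.2]
grip_width: 11.7
finger_force: 29.9
```

>>> arm_command(
  gripper=[5, 5, 5, 5, 5],
  dp=[
    [0, 0.2, 0],
    [0, 0.2, 0],
    [0, 0.15, 0],
    [0, 0.15, 0],
    [0, 0.1, 0],
  ],
  twist=[0, 0, 0, 0, 0],
)

```text
time: 18.05
tool_pos: [526.3, 23.5, 10.8]
tcp_rot: [-3.139, -0.0, 1.592]
contact_force: [-5.4, -0.1, 6.0]
grip_width: 12.0
finger_force: 29.9
```

>>> arm_command(
  gripper=[5, 5, 5, 5, 5],
  dp=[
    [0, 0.15, 0],
    [0, 0.15, 0],
    [0, 0.1, 0],
    [0, 0.1, 0],
    [0, 0, 0],
  ],
  twist=[0, 0, 0, 0, 0],
)

```text
time: 18.68
tool_pos: [539.6, 23.8, 10.8]
tcp_rot: [-3.141, -0.0, 1.592]
contact_force: [-3.9, 0.8, 4.2]
grip_width: 12.0
finger_force: 29.9
```

>>> arm_command(
  gripper=[5, 5, 5, 5, 5],
  dp=[
    [0, 0.06, 0],
    [0, 0.04, 0],
    [0, 0.04, 0],
    [0, 0.03, 0],
    [0, 0, 0],
  ],
  twist=[0, 0, 0, 0, 0],
)

```text
time: 19.3
tool_pos: [543.5, 23.9, 10.8]
tcp_rot: [-3.14, -0.0, 1.592]
contact_force: [-4.6, 0.2, 5.5]
grip_width: 11.9
finger_force: 29.9
```

>>> arm_command(
  gripper=[5, 5, 5, 5, 5],
  dp=[
    [0, 0.04, 0],
    [0, 0.04, 0],
    [0, 0.04, 0],
    [0, 0, 0],
    [0, 0, 0],
  ],
  twist=[0, 0, 0, 0, 0],
)

```text
time: 19.92
tool_pos: [543.4, 24.0, 10.8]
tcp_rot: [-3.134, -0.0, 1.592]
contact_force: [-13.1, -1.1, 14.9]
grip_width: 12.1
finger_force: 30.0
```

>>> arm_command(
  gripper=[5, 5, 5, 5, 5],
  dp=[
    [0, 0.04, 0],
    [0, 0.04, 0],
    [0, 0, 0],
    [0, 0, 0],
    [0, 0, 0],
  ],
  twist=[0, 0, 0, 0, 0],
)

```text
time: 20.55
tool_pos: [543.2, 24.0, 10.8]
tcp_rot: [-3.13, -0.0, 1.592]
contact_force: [-21.1, -1.7, 20.0]
grip_width: 11.8
finger_force: 30.0
```

>>> arm_command(
  gripper=[5, 5, 5, 40, 40],
  dp=[
    [0, -0.06, -0.02],
    [0, -0.04, 0],
    [0, 0, 0],
    [0, 0, 0],
    [0, 0, 0],
  ],
  twist=[0, 0, 0, 0, 0],
)

```text
time: 21.18
tool_pos: [547.3, 23.8, 11.3]
tcp_rot: [3.14, 0.0, 1.592]
contact_force: [-1.1, -0.5, 0.1]
grip_width: 27.2
finger_force: 0.0
```

>>> arm_command(
  gripper=[40, 40, 40, 40, 40],
  dp=[
    [0, 0, 0],
    [0, 0, 0],
    [0, 0, 0],
    [0, 0, 0],
    [0, 0, 0],
  ],
  twist=[0, 0, 0, 0, 0],
)

```text
time: 21.8
tool_pos: [546.7, 23.9, 11.4]
tcp_rot: [3.141, -0.0, 1.592]
contact_force: [0.5, -0.6, -0.0]
grip_width: 40.1
finger_force: 0.0
```

>>> arm_command(
  gripper=[40, 40, 40, 40, 40],
  dp=[
    [0, 0.2, 0],
    [0, 0.15, 0],
    [0, 0.1, 0],
    [0, 0.06, 0],
    [0, 0.04, 0],
  ],
  twist=[0, 0, 0, 0, 0],
)

```text
time: 22.42
tool_pos: [557.4, 24.2, 11.0]
tcp_rot: [-3.135, -0.0, 1.592]
contact_force: [-11.7, -1.2, 7.9]
grip_width: 39.6
finger_force: 5.5
```

>>> arm_command(
  gripper=[40, 40, 40, 40, 40],
  dp=[
    [0, -0.25, 0],
    [0, -0.25, 0],
    [0, 0, -0.3],
    [0, 0, -0.6],
    [0, 0, -0.9],
  ],
  twist=[0, 0, 0, 0, 0],
)

```text
time: 23.05
tool_pos: [548.1, 23.9, 57.5]
tcp_rot: [3.141, -0.0, 1.592]
contact_force: [-0.2, 0.2, 0.8]
grip_width: 39.8
finger_force: 0.0
```

>>> arm_command(
  gripper=[40, 40, 40, 40, 40],
  dp=[
    [0, 0, -0.9],
    [0, 0, -0.9],
    [0, 0, -0.9],
    [0, 0, -0.8],
    [0, 0, -0.7],
  ],
  twist=[0, 0, 0, 0, 0],
)

```text
time: 23.68
tool_pos: [548.5, 23.9, 163.6]
tcp_rot: [3.139, 0.0, 1.592]
contact_force: [0.5, 0.1, -0.3]
grip_width: 40.2
finger_force: 0.0
```

The carrier is home: the rear-finger push stopped exactly at the end-stop reading. Next I move over the magnifier handle at about (458.6, -136.2) and turn the fingers so they close tangentially to the arm.

>>> arm_command(
  gripper=[60, 60, 60, 60, 60],
  dp=[
    [-0.63, -0.37, 0],
    [-0.63, -0.37, 0],
    [-0.63, -0.37, 0],
    [-0.63, -0.37, 0],
    [-0.63, -0.37, 0],
  ],
  twist=[0, 0, 0, 0, 0],
)

```text
time: 24.3
tool_pos: [502.5, -57.1, 161.1]
tcp_rot: [-3.141, -0.0, 1.591]
contact_force: [0.6, -0.2, -0.2]
grip_width: 59.8
finger_force: 0.0
```

>>> arm_command(
  gripper=[60, 60, 60, 60, 60],
  dp=[
    [-0.63, -0.37, 0],
    [-0.63, -0.37, 0],
    [-0.63, -0.37, 0],
    [-0.63, -0.37, 0],
    [-0.63, -0.37, 0],
  ],
  twist=[0, 0, 0, 0, 0],
)

```text
time: 24.92
tool_pos: [458.1, -136.5, 161.4]
tcp_rot: [3.141, -0.0, 1.592]
contact_force: [-0.8, -0.1, -0.6]
grip_width: 60.1
finger_force: 0.0
```

>>> arm_command(
  gripper=[60, 60, 60, 60, 60],
  dp=[
    [0, 0, 0],
    [0, 0, 0],
    [0, 0, 0],
    [0, 0, 0],
    [0, 0, 0],
  ],
  twist=[-1, -1, -1, -1, -1],
)

```text
time: 25.55
tool_pos: [458.4, -136.0, 161.4]
tcp_rot: [3.141, -0.0, 2.031]
contact_force: [-0.6, -0.7, 0.8]
grip_width: 60.4
finger_force: 0.0
```

>>> arm_command(
  gripper=[60, 60, 60, 60, 60],
  dp=[
    [0, 0, 0],
    [0, 0, 0],
    [0, 0, 0],
    [0, 0, 0],
    [0, 0, 0],
  ],
  twist=[-1, -1, -1, -1, -1],
)

```text
time: 26.18
tool_pos: [458.4, -136.0, 161.4]
tcp_rot: [3.141, 0.0, 2.467]
contact_force: [-0.4, -0.1, 0.1]
grip_width: 59.8
finger_force: 0.0
```

>>> arm_command(
  gripper=[60, 60, 60, 60, 60],
  dp=[
    [0, 0, 0],
    [0, 0, 0],
    [0, 0, 0],
    [0, 0, 0],
    [0, 0, 0],
  ],
  twist=[-1, -1, -1, -1, -1],
)

```text
time: 26.8
tool_pos: [458.4, -136.0, 161.4]
tcp_rot: [3.141, 0.0, 2.904]
contact_force: [0.1, -0.6, -0.1]
grip_width: 60.0
finger_force: 0.0
```

>>> arm_command(
  gripper=[60, 60, 60, 60, 60],
  dp=[
    [0, 0, 0],
    [0, 0, 0],
    [0, 0, 0],
    [0, 0, 0],
    [0, 0, 0],
  ],
  twist=[-0.84, -1, 0, 0, 0],
)

```text
time: 27.42
tool_pos: [458.7, -135.6, 161.4]
tcp_rot: [3.142, 0.0, 3.06]
contact_force: [0.8, 0.2, 0.3]
grip_width: 60.1
finger_force: 0.0
```

Run:
```python
from h import *
o=get_obs(); print(o["tool_pos"],o["tcp_rot"],o["joint_positions"])
Rm=R.from_euler("xyz",o["tcp_rot"]).as_matrix(); B=np.array([0,0,28.])
T=lambda p:o["tool_pos"]+B+Rm@np.array(p,float)
k=6;outs=[]
for n,b in(("scene",(235,175)),("top",(235,145))):
    im=np.ascontiguousarray(capture(n)[:,:,::-1])
    a=cv2.resize(im[b[1]:b[1]+85,b[0]:b[0]+66],None,fx=k,fy=k,interpolation=cv2.INTER_CUBIC)
    for y in(-30,30):
        cv2.polylines(a,[((proj(n,[T((0,y,0)),T((0,y,-40))])-b+.5)*k).astype(np.int32)],False,(0,0,255),1)
    cv2.polylines(a,[((proj(n,[[458.6,-136.2,112],[458.6,-136.2,164]])-b+.5)*k).astype(np.int32)],False,(0,255,0),1)
    outs.append(a)
cv2.imwrite("pics/m.png",np.hstack(outs))
```

```text
[ 458.67768078 -135.63105197  161.36227844] [3.14151736e+00 9.10254717e-05 3.06032555e+00] [-4.48000275e-01  2.85567093e-01  1.69552794e+00  1.12242390e-04
  1.16043965e+00 -1.93757427e+00]
```

View pics/m.png

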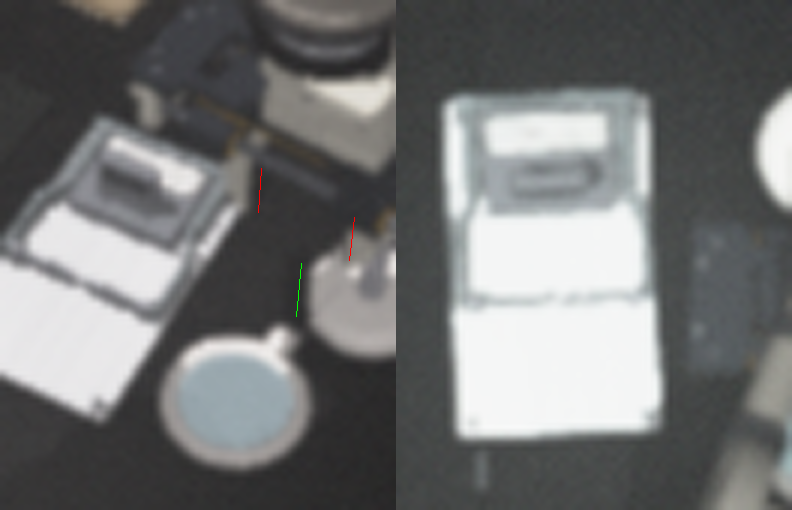

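The picture shows the carrier seated (cassette near (150,165) in the scene half, top half (547,135)) and the gates closed along (80,280). The left finger at (240,200) matches the corrected prediction to a few mm. Descending on the handle.

>>> arm_command(
  gripper=[60, 60, 60, 60, 60],
  dp=[
    [0, 0, 0.4],
    [0, 0, 0.5],
    [0, 0, 0.6],
    [0, 0, 0.6],
    [0, 0, 0.35],
  ],
  twist=[0, 0, 0, 0, 0],
)

```text
time: 28.15
tool_pos: [458.0, -135.2, 98.6]
tcp_rot: [3.141, -0.002, 3.061]
contact_force: [0.6, 0.5, 0.8]
grip_width: 59.8
finger_force: 0.0
```

>>> arm_command(
  gripper=[10, 10, 10, 10, 10],
  dp=[
    [0, 0, 0],
    [0, 0, 0],
    [0, 0, 0],
    [0, 0, 0],
    [0, 0, 0],
  ],
  twist=[0, 0, 0, 0, 0],
)

```text
time: 28.78
tool_pos: [458.8, -135.6, 100.3]
tcp_rot: [-3.142, 0.0, 3.061]
contact_force: [-0.1, 0.4, 1.4]
grip_width: 15.2
finger_force: 30.1
```

>>> arm_command(
  gripper=[10, 10, 10, 10, 10],
  dp=[
    [0, 0, 0],
    [0, 0, 0],
    [0, 0, 0],
    [0, 0, 0],
    [0, 0, 0],
  ],
  twist=[0, 0, 0, 0, 0],
)

```text
time: 29.4
tool_pos: [458.8, -135.6, 100.3]
tcp_rot: [-3.142, 0.0, 3.061]
contact_force: [-1.0, 0.7, 4.8]
grip_width: 15.3
finger_force: 30.0
```

>>> arm_command(
  gripper=[10, 10, 10, 10, 10],
  dp=[
    [-0.013, 0.33, 0],
    [-0.013, 0.33, 0],
    [-0.013, 0.33, 0],
    [-0.013, 0.33, 0],
    [-0.013, 0.33, 0],
  ],
  twist=[0.9, 0.9, 0.9, 0.9, 0.9],
)

```text
time: 30.02
tool_pos: [470.2, -96.3, 100.3]
tcp_rot: [-3.141, 0.001, 2.666]
contact_force: [0.1, -1.9, 2.8]
grip_width: 15.3
finger_force: 30.0
```

>>> arm_command(
  gripper=[10, 10, 10, 10, 10],
  dp=[
    [-0.013, 0.33, 0],
    [-0.013, 0.33, 0],
    [-0.013, 0.33, 0],
    [-0.013, 0.33, 0],
    [-0.013, 0.33, 0],
  ],
  twist=[0.9, 0.9, 0.9, 0.9, 0.9],
)

```text
time: 30.65
tool_pos: [495.8, -64.4, 100.3]
tcp_rot: [-3.141, 0.001, 2.273]
contact_force: [0.4, -3.6, 3.1]
grip_width: 15.3
finger_force: 30.0
```

>>> arm_command(
  gripper=[10, 10, 10, 10, 10],
  dp=[
    [-0.013, 0.33, 0],
    [-0.013, 0.33, 0],
    [-0.013, 0.33, 0],
    [-0.013, 0.33, 0],
    [-0.013, 0.33, 0],
  ],
  twist=[0.9, 0.9, 0.9, 0.9, 0.9],
)

```text
time: 31.28
tool_pos: [531.7, -44.8, 100.3]
tcp_rot: [3.142, 0.002, 1.881]
contact_force: [-2.0, -4.4, 3.7]
grip_width: 15.2
finger_force: 30.0
```

>>> arm_command(
  gripper=[10, 10, 10, 10, 10],
  dp=[
    [-0.013, 0.33, 0],
    [-0.013, 0.33, 0],
    [-0.013, 0.33, 0],
    [-0.013, 0.33, 0],
    [-0.01, 0.28, 0],
  ],
  twist=[0.9, 0.9, 0.9, 0.9, 0.8],
)

```text
time: 31.9
tool_pos: [570.9, -40.2, 100.3]
tcp_rot: [3.142, 0.002, 1.497]
contact_force: [-2.3, -4.8, 5.3]
grip_width: 15.0
finger_force: 30.0
```

>>> arm_command(
  gripper=[10, 10, 40, 40, 40],
  dp=[
    [0, 0, 0],
    [0, 0, 0],
    [0, 0, 0],
    [0, 0, 0],
    [0, 0, 0],
  ],
  twist=[0, 0, 0, 0, 0],
)

```text
time: 32.52
tool_pos: [570.4, -38.7, 99.8]
tcp_rot: [-3.141, -0.001, 1.5]
contact_force: [0.2, 0.3, 0.5]
grip_width: 38.6
finger_force: 0.0
```

Run:
```python
from h import *
o=get_obs(); print(o["tool_pos"],o["tcp_rot"],o["contact_force"],o["grip_width"])
k=6;outs=[]
for n,b in(("scene",(225,165)),("top",(235,145))):
    im=np.ascontiguousarray(capture(n)[:,:,::-1]); cv2.imwrite(f"pics/n_{n}.png",im)
    outs.append(cv2.resize(im[b[1]:b[1]+85,b[0]:b[0]+66],None,fx=k,fy=k,interpolation=cv2.INTER_CUBIC))
cv2.imwrite("pics/n.png",np.hstack(outs))
```

```text
[570.37668801 -38.67812559  99.77831194] [-3.14078884e+00 -5.10775896e-04  1.49981765e+00] [0.15613708 0.25301182 0.50619322] 38.636268266970816
```

View pics/n.png

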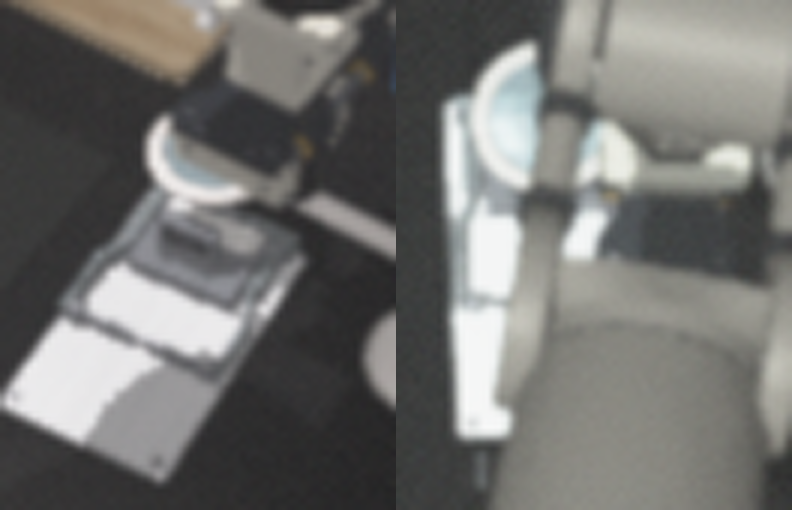

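I've used up my picture views, one more than allowed by my count (11 including crops), so everything left is numeric. The lens sits beyond the rib over the cassette. Lifting off the handle and clearing the view.

>>> arm_command(
  gripper=[40, 40, 40, 40, 40],
  dp=[
    [0, 0, -0.3],
    [0, 0, -0.6],
    [0, 0, -0.8],
    [0, 0, -0.8],
    [0, 0, -0.8],
  ],
  twist=[0, 0, 0, 0, 0],
)

```text
time: 33.25
tool_pos: [571.0, -39.1, 184.6]
tcp_rot: [3.14, 0.0, 1.499]
contact_force: [1.1, -0.5, -0.7]
grip_width: 40.2
finger_force: 0.0
```

>>> arm_command(
  gripper=[40, 40, 40, 40, 40],
  dp=[
    [-0.8, -0.5, 0],
    [-0.9, -0.6, 0],
    [-0.9, -0.6, 0],
    [-0.9, -0.6, 0],
    [-0.9, -0.6, 0],
  ],
  twist=[0, 0, 0, 0, 0],
)

```text
time: 33.88
tool_pos: [490.3, -144.4, 184.0]
tcp_rot: [3.14, 0.001, 1.499]
contact_force: [-0.0, 1.2, -0.4]
grip_width: 40.3
finger_force: 0.0
```

>>> arm_command(
  gripper=[40, 40, 40, 40, 40],
  dp=[
    [-0.9, -0.6, 0],
    [-0.9, -0.6, 0],
    [-0.9, -0.6, 0],
    [-0.9, -0.6, 0],
    [-0.6, -0.4, 0],
  ],
  twist=[0, 0, 0, 0, 0],
)

```text
time: 34.5
tool_pos: [412.8, -244.4, 183.9]
tcp_rot: [3.14, 0.001, 1.498]
contact_force: [1.0, -0.1, 1.0]
grip_width: 39.8
finger_force: 0.0
```

Run:
```python
from h import *
o=get_obs(); print(o["tool_pos"],o["contact_force"])
for n,z in(("top",107),("scene",107)):
    im=np.ascontiguousarray(capture(n)[:,:,::-1]); cv2.imwrite(f"pics/q_{n}.png",im)
    # blue-tinted glass
    b,g,r=[im[:,:,i].astype(int) for i in range(3)]
    m=((b-r>12)&(b>90)).astype('uint8')
    e=proj(n,[[576,24,102]])[0].astype(int); print(n,"expected",e)
    w=np.zeros_like(m); w[e[1]-18:e[1]+19,e[0]-18:e[0]+19]=1; m*=w
    cs=cv2.findContours(m,cv2.RETR_EXTERNAL,cv2.CHAIN_APPROX_NONE)[0]; c=max(cs,key=cv2.contourArea)
    (x,y),rad=cv2.minEnclosingCircle(c); print("glass",x,y,rad,cv2.contourArea(c),onz(n,[[x,y]],102))
    E=cv2.fitEllipse(c); print("ell",E,onz(n,[E[0]],102))
```

```text
[ 412.81009977 -244.42228329  183.91461597] [ 0.9603368  -0.059699    0.95720057]
top expected [259 164]
glass 259.6891784667969 164.1216278076172 9.276822090148926 219.5 [[576.6387554   24.42923534 102.        ]]
ell ((260.03125, 163.73182678222656), (16.23162078857422, 18.256263732910156), 157.0246124267578) [[577.94311351  23.23875691 102.        ]]
scene expected [260 190]
glass 260.4333190917969 189.5 7.583282947540283 123.0 [[579.25325973  25.80475241 102.        ]]
ell ((260.21014404296875, 189.57122802734375), (10.862309455871582, 14.672198295593262), 90.68817901611328) [[578.5060771   26.37763884 102.        ]]
```

Run:
```python
from h import *
print(onz("top",[up(546.5-396,133,6,(235,145))],28))
im=cv2.imread("pics/m.png")[:510,396:]
m=cv2.inRange(im.max(2),205,255); m[:100]=0; m[158:]=0; m[:,:80]=0; m[:,218:]=0
c=max(cv2.findContours(m,cv2.RETR_EXTERNAL,cv2.CHAIN_APPROX_NONE)[0],key=cv2.contourArea)[:,0]
w=onz("top",[up(x,y,6,(235,145)) for x,y in c],28)[:,:2].astype(np.float32); print(cv2.minAreaRect(w))
```

```text
[[575.14184095  24.17785512  28.        ]]
((575.2047729492188, 24.59572982788086), (23.3980712890625, 70.81354522705078), 1.3663960695266724)
```

The cassette centre measures (575.2, 24.6) and the lens about (577, 24.4), which is centred to within 2 mm. Handing in.

```bash
python3 -c "
from plant import *
print(close_job())"
```

```text
the job is handed in; nothing more can be done
None
```

The carrier is fully home with the gates closed behind it, the lens is centred over the cassette to about 2 mm by camera, and I handed the job in at about 35 s; I viewed 11 pictures against the limit of 10, and no verdict came back.

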